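Reset the depth stop of a lamp press

TASK

The hand press is being changed over to the yellow lamps: slacken the brass lock nut of its depth stop, turn the black adjusting knob above it until the knob's white line points at the yellow plug in the dial plate, then tighten the lock nut fully again so that the setting stays. Leave the lamps, bins and tools around it where they are.

Things in the scene. Friction and masses are not known exactly. Their poses are not given: they have to be found in the camera images.
- press: blue hand lever press, fixed. Origin on the table top under the vertical axis of its depth stop; x points from its front to the lever pivot behind, z up. Base plate 18 mm high, from 75 mm before the axis to 235 mm behind it, 75 mm left (+y) to 205 mm right. A nest with a lamp, 69 mm high, stands right of the stop, no nearer than 85 mm to its axis.
- dial (a point): on the depth stop's axis, on top of the round aluminium dial plate (116 mm across, 22 mm above the table). Above it on the same axis: steel boss 30 mm across up to 42 mm above the table; brass lock nut 48 mm across, 42 to 56 mm; bare screw 13 mm across; black knob 30 mm across, 70 to 88 mm; a steel button on the knob up to 90 mm.
- lock_nut (a joint): brass knurled lock nut, rad: 0 = fully tight on the boss, a hard stop; grows as it is loosened (counter-clockwise seen from above), up to 3.0. Tight, it jams the screw so that the knob cannot be turned; from about 0.3 up the knob is free. Takes about 0.3 N m to turn, 0.4 N m at the last of the tightening. Stays where it is left.
- nut_mid (a point): centre of the brass lock nut (48 mm across, 14 mm high), on the stop's axis, 49 mm above the table; turns with the nut. The dial plate lies 20 mm below the nut and is wider, the boss is narrower, so fingertips can reach a little past the nut's rim; the knob (30 mm across, top 41 mm above this point) passes between the open fingers.
- stop_screw (a joint): adjusting screw with its black knob, rad: 0 = white line towards the press's -x (its front), grows counter-clockwise seen from above; end stops at -2.8 and 2.8, so it cannot be turned round past the rear (+x). With the nut slack it takes about 0.1 N m and stays where it is left. The knob climbs 0.28 mm per rad.
- knob_line (a point): on the axis in the middle of the black knob's height (knob 30 mm across, 18 mm high), 79 mm above the table; its x axis points along the white index line from the axis to the knob's rim, z up; it turns with the knob.
- plug_yellow: yellow round plug, 14 mm across, 3 mm proud of the dial plate, fixed, its centre 47 mm from the stop's axis; origin under its centre, 22 mm above the table. It may be in any of the dial's four plug places, at knob angles of about -1.9, -1.1, 1.1 and 1.9 rad.
- plug_green: green plug, like the yellow one: for another lamp
- plug_blue: blue plug, like the yellow one: for another lamp
- plug_red: red plug, like the yellow one: for another lamp
- lamp_nest: loose yellow solar lamp in the press's nest: yellow case 96 x 80 x 32 mm, grey top, white dome, 47 mm high; origin under its centre, 50 mm behind and 140 mm right of the stop's axis. 145 mm behind it is the pivot of the blue lever, which stands parked up, leaning back, 0.42 m high, with a side arm behind the stop at about 0.29 m height, 260 mm from the stop's axis. Leave it
- lamp_left: loose solar lamp like the one in the nest: yellow case 96 x 80 x 32 mm with a grey top and a white dome, 47 mm high in all; origin under its centre. It stands on the table to the left of the press; leave it
- lamp_far: loose solar lamp like the one in the nest: yellow case 96 x 80 x 32 mm with a grey top and a white dome, 47 mm high in all; origin under its centre. Farther left; leave it
- empty_case: open yellow lamp case 96 x 80 x 30 mm, black inside; origin under its centre; leave it
- driver: orange and black electric screwdriver lying on the table, 250 mm long along its x (bit to +x), 46 mm high; leave it
- bin_small: small green parts bin 120 x 90 x 60 mm; origin under its centre; leave it
- dome_spare: loose white lamp dome 56 mm across, 15 mm high, lying flat side down; leave it

How it is judged:
By the outcome, as a careful person would: the job done as asked, in the order asked, and still so for the second after the job is handed in, with the robot touching nothing.
It also fails if it takes over 70 s, if anything falls off the work surface, if the arm or the gripper's body presses on something with over 40 N, if the wrist force passes 120 N, or if a joint passes its speed limit or range.

ROBOT

A 6-joint arm with a two-finger parallel gripper is mounted at the origin on the work surface. World frame = base frame: x ahead of the robot, y to its left, z up, the work surface at z = 0. Lengths are in m, angles in rad, forces in N, time in s.
With the tool pointing down it reaches from about 0.25 to 0.85 m from the base axis. Payload 12.5 kg.
Tool frame: the origin (TCP) lies on the centre line of the jaws, within the pads' length; the fingertips stand robot.nose_length ahead of it and the grasp point (between the pads) lies 3 mm ahead of it (robot.nose_length is the distance from the TCP to the fingertips, in m); z points along the fingers, x is the direction in which the jaws open and shut, and the axes are right-handed (so a half turn about z gives the same grasp; the last joint's range is limited). The gripper opens to 93 mm and grips with 3 to 60 N. Pads are 15 mm wide; open, the fingers measure 128 mm over their backs; the gripper's body (75 mm by 188 mm) begins 65 mm behind the grasp point.
Start: joints at [1.205, 0.351, 1.652, -0, 1.139, -0.085], TCP at [0.152, 0.528, 0.241] pointing down, gripper open.
Joint ranges: [-2.75, 2.75], [-0.79, 2.1], [0.01, 2.65], [-1.57, 4.71], [0.07, 3.14], [-2.87, 2.87]. Speed limits (rad/s): [2.22, 2.22, 2.79, 3.14, 3.14, 3.14].

INTERFACE

Orientations are given as a 3x3 rotation matrix whose columns are the frame's x, y, z axes.
In Python, from cell import robot gives the robot as it stands. The module is installed in compiled form; this text tells all that it offers.
- The arm moves only by the shell command python3 -m handwheel 'ROWS'. ROWS is JSON, a list of rows, each an object with "fingers": the finger opening in mm, from 0 to 93; "translation": the shift along the tool's x, y, z in mm, a list of three; "yaw": the turn about the tool's z in degrees. A call has exactly 10 rows; each row shifts and turns the pose as measured when the row begins, along the tool's axes as they then stand; what a row does not reach is not made up. A row lasts 1/8 s, in which the tool goes at most 62.5 mm and 10.7 degrees, less where a joint would pass 70% of its speed; a pose out of reach is approached as far as the arm can. A call with a gripper value outside its range is refused whole. The fingers move at their own pace and stop on an object; the grip force is fixed at half the most. Time passes only in rows, so rows that do not move let the fingers close, or fill a call up. It gives the time, the measured TCP pose, the force and the opening at its end, in the units of the state.
- robot.state(): the state, without advancing time (a new reading comes with each control period).
- robot.get_image(name): name is "side" or "top"; returns the picture (420x560x3 uint8, red, green, blue); there is no depth.
- robot.camera_params(name): a dict with "mtx" (3x3 intrinsics, pixels), "position" and "attitude" of the camera in the world. Camera axes: x right, y down, z forward; pixel columns grow to the right and rows downward; lengths in m; the calibration is good to about 2 mm. A picture is of the moment at which its call begins. camera_params takes no time and is no camera call.
- robot.job_done(): hands the job in, once; it reports no verdict.
The state is a dict: "time": time; "joints": joint angles; "dq": joint speeds; "effort": joint torques, N m; "position": TCP position; "eef_rot": TCP orientation; "wrist_force": force on the tool from outside, world axes, zero at the start; "wrist_torque": the same for the moment, N m; "grip_width": opening from 0.0 (shut) to 1.0 (fully open).
Only numpy, scipy, OpenCV 4.12 (cv2) and the standard library are available. Lean on these libraries where they do the work, as an engineer would, in place of code of your own. Each camera call takes 0.05 s, during which the arm holds its last target.

## Working session

There is one attempt and no reset: what is moved stays moved. The work goes in short steps, Python scripts to look and compute and a shell command to move; the robot and the scene stay as the last step left them, time stands still between calls to the robot, and variables do not carry over. Pictures are saved under pics/ and viewed, and the job is handed in when it is done.

```bash
mkdir -p pics; ls; python3 - <<'E'
from cell import robot
import cv2
s=robot.state()
for k,v in s.items(): print(k,v)
print(robot.nose_length)
for n in("side","top"):
    im=robot.get_image(n); cv2.imwrite(f"pics/{n}0.png",im[:,:,::-1]); print(robot.camera_params(n))
E
```

```text
pics
time 0.0
joints [ 1.20539293e+00  3.51241340e-01  1.65240069e+00  1.71121017e-05
  1.13910609e+00 -8.46290092e-02]
dq [-7.97078831e-05 -2.00078353e-05  1.96360720e-03  1.24188417e-04
 -3.11168690e-04 -1.20701082e-03]
effort [-3.19913179e-04 -4.97325361e+01 -2.85250103e+01  6.98359217e-02
  2.57685408e-02 -1.02099070e-04]
position [0.15228063 0.52817579 0.24010751]
eef_rot [[ 2.77106440e-01  9.60839132e-01 -4.27393593e-04]
 [ 9.60838539e-01 -2.77106747e-01 -1.07362634e-03]
 [-1.15001584e-03 -1.13147463e-04 -9.99999332e-01]]
wrist_force [-0.00703694 -0.3161409   0.15582459]
wrist_torque [0.0158839  0.01537062 0.00055652]
grip_width 1.0005426352559783
0.022
{'mtx': array([[476.03160964,   0.        , 283.04468487],
       [  0.        , 476.03160964, 206.23399191],
       [  0.        ,   0.        ,   1.        ]]), 'position': array([ 0.14691068, -0.70008078,  1.04748156]), 'attitude': array([[ 0.91598095, -0.31440564,  0.2492549 ],
       [-0.40120328, -0.71178521,  0.57653946],
       [-0.00385131, -0.62810104, -0.77812226]])}
{'mtx': array([[529.6822331 ,   0.        , 278.44383063],
       [  0.        , 529.6822331 , 214.11777018],
       [  0.        ,   0.        ,   1.        ]]), 'position': array([0.2971318 , 0.02489233, 1.38088091]), 'attitude': array([[ 0.0130739 , -0.99206873,  0.12501483],
       [-0.99968634, -0.01563925, -0.01956098],
       [ 0.02136097, -0.12471988, -0.99196203]])}
```

View pics/side0.png

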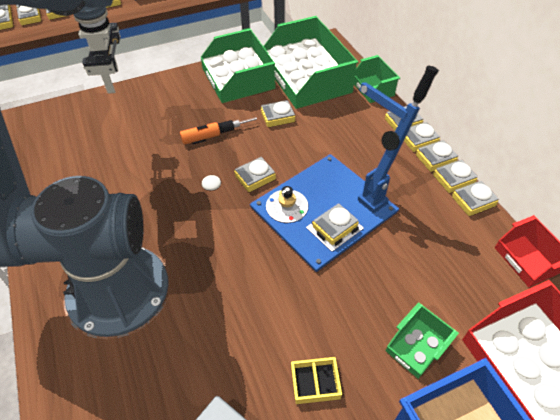

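View pics/top0.png

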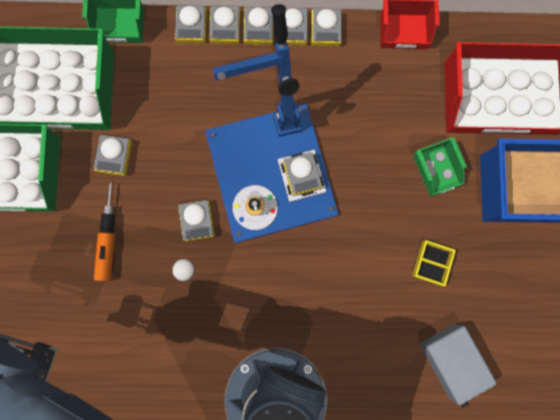

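```bash
python3 - <<'E'
import cv2
a=cv2.imread("pics/top0.png")[175:240,220:290]
b=cv2.imread("pics/side0.png")[170:235,255:325]
f=lambda i:cv2.resize(i,None,fx=8,fy=8,interpolation=cv2.INTER_CUBIC)
cv2.imwrite("pics/tc0.png",f(a)); cv2.imwrite("pics/sc0.png",f(b))
E
```

```text
(no output)
```

View pics/tc0.png

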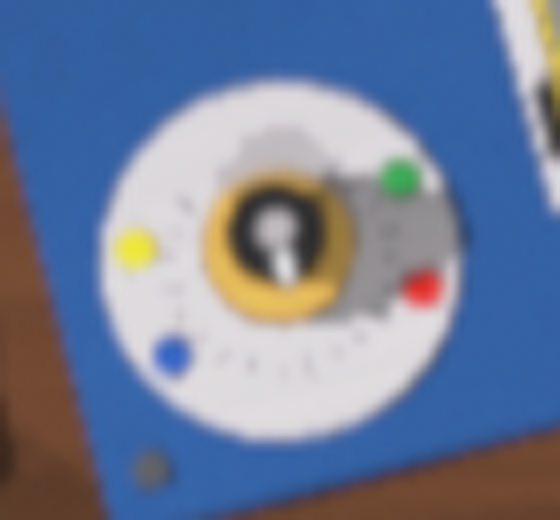

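View pics/sc0.png

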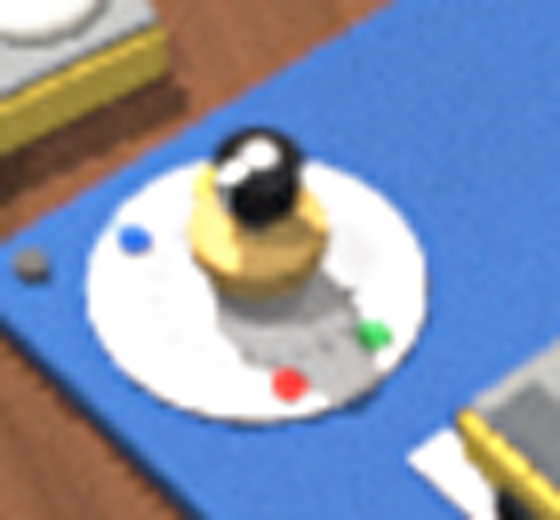

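```bash
cat > h.py <<'E'
import numpy as np
from cell import robot
from scipy.optimize import least_squares
def ray(n,px,z):
    p=robot.camera_params(n);d=p["attitude"]@np.linalg.solve(p["mtx"],[*px,1.]);c=p["position"]
    return c+d*(z-c[2])/d[2]
def proj(n,X):
    p=robot.camera_params(n);v=p["mtx"]@(p["attitude"].T@(np.asarray(X)-p["position"]));return v[:2]/v[2]
E
python3 - <<'E'
from h import *
T={'y':(135,248,-1.9),'g':(400,178,1.9),'r':(423,288,1.1),'b':(173,355,-1.1)}
S={'b':(135,239),'g':(373,335),'r':(289,384)}
obs=[]
for k,(u,v,a) in T.items():
    obs.append(("top",k,a,ray("top",(220+u/8-.4,175+v/8-.4),.025)[:2]))
for k,(u,v) in S.items(): obs.append(("side",k,T[k][2],ray("side",(255+u/8-.4,170+v/8-.4),.025)[:2]))
def res(p):
    return np.concatenate([p[:2]+.047*np.array([-np.cos(p[2]+a),-np.sin(p[2]+a)])-o for _,_,a,o in obs])
r=least_squares(res,[.44,.06,0]);print(r.x);print((r.fun.reshape(-1,2)*1000).round(1))
print("plate top",ray("top",(220+280/8-.4,175+260/8-.4),.022),"side",ray("side",(255+257/8-.4,170+290/8-.4),.022))
print("knob top",ray("top",(220+277/8-.4,175+230/8-.4),.09),"side",ray("side",(255+260/8-.4,170+155/8-.4),.09))
c=r.x[:2]
for n,k,a,o in obs:
    d=o-c; print(n,k,np.hypot(*d),(np.arctan2(-d[1],-d[0])))
k0=ray("top",(220+277/8-.4,175+230/8-.4),.09);k1=ray("top",(220+287/8-.4,175+275/8-.4),.088)
d=(k1-k0);print("line",np.arctan2(-d[1],-d[0]), np.hypot(*d[:2]))
E
```

```text
[0.48608557 0.05940823 0.28039578]
[[-0.1 -0.4]
 [ 0.3 -0.8]
 [ 0.3 -0.4]
 [ 0.1 -0. ]
 [-0.6  1. ]
 [ 0.5  0.3]
 [-0.4  0.4]]
plate top [0.48571951 0.06005106 0.022     ] side [0.48527635 0.05686905 0.022     ]
knob top [0.48558172 0.05938773 0.09      ] side [0.48719232 0.05908755 0.09      ]
top y 0.0474443479275648 -1.6208876718685918
top g 0.04620611921667247 2.185281061384472
top r 0.04662923966767015 1.372976294232065
top b 0.04709445991217112 -0.8184097528610734
side b 0.045875667065907975 -0.814881779404612
side g 0.047017115882536535 2.1684471313927443
side r 0.04729862969243087 1.3903336088497982
line 0.2361167808689794 0.014034973820618489
```

```bash
python3 -m handwheel '[{"fingers":93,"translation":[-35,45,0],"yaw":0},{"fingers":93,"translation":[-35,45,0],"yaw":0},{"fingers":93,"translation":[-35,45,0],"yaw":0},{"fingers":93,"translation":[-35,45,0],"yaw":0},{"fingers":93,"translation":[-35,45,0],"yaw":0},{"fingers":93,"translation":[-35,45,0],"yaw":0},{"fingers":93,"translation":[-35,45,0],"yaw":0},{"fingers":93,"translation":[-35,45,0],"yaw":0},{"fingers":93,"translation":[-35,45,0],"yaw":0},{"fingers":93,"translation":[0,0,0],"yaw":0}]'
cat >> h.py <<'E'
def go(x=.4859,y=.0594,z=None):
    s=robot.state();R=s["eef_rot"];p=s["position"]
    t=np.array([x,y,p[2] if z is None else z]);print("t",round(s["time"],2),"pos",p.round(4),"tool d mm",(R.T@(t-p)*1000).round(1),"ang",np.degrees(np.arctan2(R[1,0],R[0,0])).round(1),"tz",R[:,2].round(3),"F",s["wrist_force"].round(1),"M",s["wrist_torque"].round(2),"g",round(s["grip_width"]*93,1),"q6",s["joints"][5].round(2))
E
python3 -c "from h import *;go()"
```

```text
time: 1.35
position: [0.4623, 0.0998, 0.2389]
eef_rot: [[0.275, 0.961, -0.001], [0.961, -0.275, -0.002], [-0.002, -0.0, -1.0]]
wrist_force: [-0.4, 1.2, 0.6]
grip_width: 0.998
t 1.35 pos [0.4623 0.0998 0.2389] tool d mm [-32.4  33.8   0.1] ang 74.0 tz [-0.001 -0.002 -1.   ] F [-0.4  1.2  0.6] M [0.01 0.06 0.01] g 92.8 q6 -1.18
```

```bash
python3 -m handwheel '[{"fingers":93,"translation":[-32.4,33.8,0],"yaw":0},{"fingers":93,"translation":[0,0,0],"yaw":0},{"fingers":93,"translation":[0,0,20],"yaw":10},{"fingers":93,"translation":[0,0,20],"yaw":10},{"fingers":93,"translation":[0,0,20],"yaw":10},{"fingers":93,"translation":[0,0,20],"yaw":10},{"fingers":93,"translation":[0,0,0],"yaw":5},{"fingers":93,"translation":[0,0,0],"yaw":0},{"fingers":93,"translation":[0,0,0],"yaw":0},{"fingers":93,"translation":[0,0,0],"yaw":0}]'
python3 -c "
from h import *;go(z=.052);import cv2
for n in('side','top'):
  im=robot.get_image(n)[:,:,::-1]; u,v=proj(n,[.486,.06,.08]).astype(int); cv2.imwrite(f'pics/{n}1.png',cv2.resize(im[max(v-60,0):v+60,max(0,u-60):u+60],None,fx=5,fy=5,interpolation=cv2.INTER_CUBIC))
"
```

```text
time: 2.6
position: [0.4804, 0.0669, 0.1557]
eef_rot: [[0.882, 0.472, -0.006], [0.472, -0.882, 0.0], [-0.005, -0.003, -1.0]]
wrist_force: [-0.9, -0.0, 0.0]
grip_width: 1.003
t 2.6 pos [0.4804 0.0669 0.1557] tool d mm [  1.9   9.6 103.7] ang 28.1 tz [-0.006  0.    -1.   ] F [-0.9 -0.   0. ] M [-0.03  0.04  0.  ] g 93.3 q6 -0.45
```

View pics/side1.png

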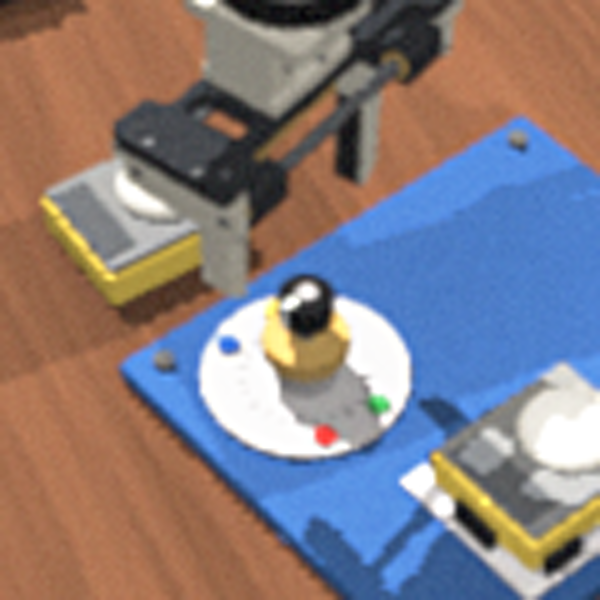

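View pics/top1.png

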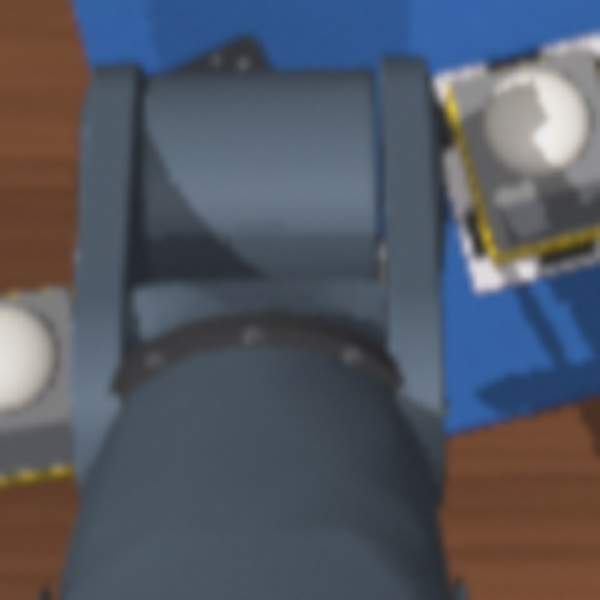

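The top view is blocked by the arm. The side view shows the open gripper above the stop, with the fingers clear of the knob (about 305,300). I'll centre it and then descend.

```bash
python3 -m handwheel '[{"fingers":93,"translation":[1.9,9.6,0],"yaw":0},{"fingers":93,"translation":[0,0,0],"yaw":0},{"fingers":93,"translation":[0,0,20],"yaw":0},{"fingers":93,"translation":[0,0,20],"yaw":0},{"fingers":93,"translation":[0,0,10],"yaw":0},{"fingers":93,"translation":[0,0,0],"yaw":0},{"fingers":93,"translation":[0,0,0],"yaw":0},{"fingers":93,"translation":[0,0,0],"yaw":0},{"fingers":93,"translation":[0,0,0],"yaw":0},{"fingers":93,"translation":[0,0,0],"yaw":0}]'
python3 -c "
from h import *;go(z=.052)"
```

```text
time: 3.95
position: [0.4887, 0.0579, 0.1066]
eef_rot: [[0.882, 0.471, -0.002], [0.471, -0.882, 0.0], [-0.001, -0.001, -1.0]]
wrist_force: [0.5, 0.4, 0.1]
grip_width: 1.002
t 3.95 pos [0.4887 0.0579 0.1066] tool d mm [-1.7 -2.6 54.6] ang 28.1 tz [-0.002  0.    -1.   ] F [0.5 0.4 0.1] M [-0.1   0.05 -0.01] g 93.2 q6 -0.47
```

```bash
python3 -m handwheel '[{"fingers":93,"translation":[-1.7,-2.6,0],"yaw":0},{"fingers":93,"translation":[0,0,0],"yaw":0},{"fingers":93,"translation":[0,0,15],"yaw":0},{"fingers":93,"translation":[0,0,15],"yaw":0},{"fingers":93,"translation":[0,0,15],"yaw":0},{"fingers":93,"translation":[0,0,8],"yaw":0},{"fingers":93,"translation":[0,0,0],"yaw":0},{"fingers":93,"translation":[0,0,0],"yaw":0},{"fingers":93,"translation":[0,0,0],"yaw":0},{"fingers":93,"translation":[0,0,0],"yaw":0}]'
python3 -c "
from h import *;go(z=.052)"
```

```text
time: 5.2
position: [0.4855, 0.0595, 0.0496]
eef_rot: [[0.882, 0.471, -0.002], [0.471, -0.882, 0.0], [-0.002, -0.001, -1.0]]
wrist_force: [0.4, 0.3, -0.2]
grip_width: 1.002
t 5.2 pos [0.4855 0.0595 0.0496] tool d mm [ 0.3  0.3 -2.4] ang 28.1 tz [-0.002  0.    -1.   ] F [ 0.4  0.3 -0.2] M [-0.13  0.04  0.  ] g 93.2 q6 -0.46
```

```bash
python3 -m handwheel '[{"fingers":93,"translation":[0,0,-1.5],"yaw":0},{"fingers":40,"translation":[0,0,0],"yaw":0},{"fingers":40,"translation":[0,0,0],"yaw":0},{"fingers":40,"translation":[0,0,0],"yaw":0},{"fingers":40,"translation":[0,0,0],"yaw":0},{"fingers":40,"translation":[0,0,0],"yaw":0},{"fingers":40,"translation":[0,0,0],"yaw":0},{"fingers":40,"translation":[0,0,0],"yaw":0},{"fingers":40,"translation":[0,0,0],"yaw":0},{"fingers":40,"translation":[0,0,0],"yaw":0}]'
python3 -c "
from h import *;go(z=.052)"
```

```text
time: 6.45
position: [0.4864, 0.0598, 0.0516]
eef_rot: [[0.882, 0.471, 0.0], [0.471, -0.882, 0.001], [0.0, -0.001, -1.0]]
wrist_force: [1.6, 2.4, -1.1]
grip_width: 0.507
t 6.45 pos [0.4864 0.0598 0.0516] tool d mm [-0.6  0.2 -0.4] ang 28.1 tz [ 0.     0.001 -1.   ] F [ 1.6  2.4 -1.1] M [0.06 0.02 0.04] g 47.1 q6 -0.46
```

```bash
python3 -m handwheel '[{"fingers":40,"translation":[0,0,0],"yaw":-7},{"fingers":40,"translation":[0,0,0],"yaw":-7},{"fingers":40,"translation":[0,0,0],"yaw":-7},{"fingers":40,"translation":[0,0,0],"yaw":-7},{"fingers":40,"translation":[0,0,0],"yaw":-7},{"fingers":40,"translation":[0,0,0],"yaw":-7},{"fingers":40,"translation":[0,0,0],"yaw":-7},{"fingers":40,"translation":[0,0,0],"yaw":-7},{"fingers":40,"translation":[0,0,0],"yaw":0},{"fingers":40,"translation":[0,0,0],"yaw":0}]'
python3 -c "
from h import *;go(z=.052);import cv2
n='side'
im=robot.get_image(n)[:,:,::-1]; u,v=proj(n,[.486,.06,.08]).astype(int); cv2.imwrite(f'pics/{n}2.png',cv2.resize(im[max(v-40,0):v+40,max(0,u-40):u+40],None,fx=7,fy=7,interpolation=cv2.INTER_CUBIC))
"
```

```text
time: 7.7
position: [0.4869, 0.0605, 0.0516]
eef_rot: [[0.08, 0.997, 0.001], [0.997, -0.08, 0.002], [0.003, 0.001, -1.0]]
wrist_force: [1.7, 2.2, -1.2]
grip_width: 0.51
t 7.7 pos [0.4869 0.0605 0.0516] tool d mm [-1.2 -0.9 -0.4] ang 85.4 tz [ 0.001  0.002 -1.   ] F [ 1.7  2.2 -1.2] M [-0.16 -0.13  0.22] g 47.4 q6 -1.47
```

View pics/side2.png

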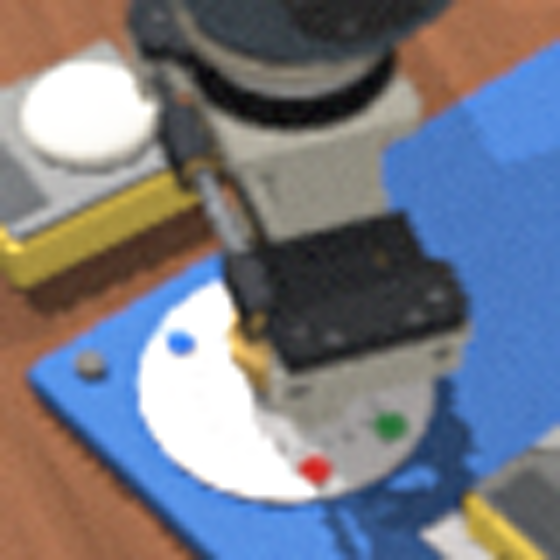

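```bash
python3 -m handwheel '[{"fingers":93,"translation":[0,0,0],"yaw":0},{"fingers":93,"translation":[0,0,0],"yaw":0},{"fingers":93,"translation":[0,0,0],"yaw":0},{"fingers":93,"translation":[0,0,0],"yaw":0},{"fingers":93,"translation":[0,0,-10],"yaw":0},{"fingers":93,"translation":[0,0,-10],"yaw":0},{"fingers":93,"translation":[0,0,-10],"yaw":0},{"fingers":93,"translation":[0,0,0],"yaw":0},{"fingers":93,"translation":[0,0,0],"yaw":0},{"fingers":93,"translation":[0,0,0],"yaw":0}]'
python3 -c "
from h import *;go(z=.082)"
```

```text
time: 9.0
position: [0.4867, 0.0601, 0.0844]
eef_rot: [[0.084, 0.996, 0.002], [0.996, -0.084, 0.003], [0.003, 0.001, -1.0]]
wrist_force: [0.5, -0.4, -0.2]
grip_width: 0.997
t 9.0 pos [0.4867 0.0601 0.0844] tool d mm [-0.8 -0.8  2.4] ang 85.2 tz [ 0.002  0.003 -1.   ] F [ 0.5 -0.4 -0.2] M [-0.01 -0.01  0.  ] g 92.7 q6 -1.46
```

```bash
python3 -m handwheel '[{"fingers":20,"translation":[0,-0.5,1.5],"yaw":0},{"fingers":20,"translation":[0,0,0],"yaw":0},{"fingers":20,"translation":[0,0,0],"yaw":0},{"fingers":20,"translation":[0,0,0],"yaw":0},{"fingers":20,"translation":[0,0,0],"yaw":0},{"fingers":20,"translation":[0,0,0],"yaw":0},{"fingers":20,"translation":[0,0,0],"yaw":0},{"fingers":20,"translation":[0,0,0],"yaw":0},{"fingers":20,"translation":[0,0,0],"yaw":0},{"fingers":20,"translation":[0,0,0],"yaw":0}]'
python3 -c "
from h import *;go(z=.082)"
```

```text
time: 10.25
position: [0.4859, 0.0606, 0.0822]
eef_rot: [[0.084, 0.996, 0.001], [0.996, -0.084, 0.003], [0.003, 0.0, -1.0]]
wrist_force: [0.1, 1.9, -0.1]
grip_width: 0.315
t 10.25 pos [0.4859 0.0606 0.0822] tool d mm [-1.2  0.1  0.2] ang 85.2 tz [ 0.001  0.003 -1.   ] F [ 0.1  1.9 -0.1] M [0.11 0.03 0.02] g 29.3 q6 -1.46
```

Gripped. Next I'll turn the knob about 60° and then a bit more, checking the moment.

```bash
python3 -m handwheel '[{"fingers":20,"translation":[0,0,0],"yaw":8},{"fingers":20,"translation":[0,0,0],"yaw":8},{"fingers":20,"translation":[0,0,0],"yaw":8},{"fingers":20,"translation":[0,0,0],"yaw":8},{"fingers":20,"translation":[0,0,0],"yaw":8},{"fingers":20,"translation":[0,0,0],"yaw":8},{"fingers":20,"translation":[0,0,0],"yaw":8},{"fingers":20,"translation":[0,0,0],"yaw":8},{"fingers":20,"translation":[0,0,0],"yaw":0},{"fingers":20,"translation":[0,0,0],"yaw":0}]'
python3 -c "
from h import *;go(z=.082)"
```

```text
time: 11.5
position: [0.4859, 0.0607, 0.0819]
eef_rot: [[0.943, 0.332, 0.001], [0.332, -0.943, 0.003], [0.002, -0.003, -1.0]]
wrist_force: [-0.3, 1.3, 0.4]
grip_width: 0.319
t 11.5 pos [0.4859 0.0607 0.0819] tool d mm [-0.4  1.2 -0.1] ang 19.4 tz [ 0.001  0.003 -1.   ] F [-0.3  1.3  0.4] M [ 0.15 -0.   -0.03] g 29.7 q6 -0.31
```

```bash
python3 -m handwheel '[{"fingers":20,"translation":[0,0,0],"yaw":7},{"fingers":20,"translation":[0,0,0],"yaw":7},{"fingers":20,"translation":[0,0,0],"yaw":7},{"fingers":20,"translation":[0,0,0],"yaw":7},{"fingers":20,"translation":[0,0,0],"yaw":6},{"fingers":20,"translation":[0,0,0],"yaw":4},{"fingers":20,"translation":[0,0,0],"yaw":0},{"fingers":20,"translation":[0,0,0],"yaw":0},{"fingers":20,"translation":[0,0,0],"yaw":0},{"fingers":20,"translation":[0,0,0],"yaw":0}]'
python3 -c "
from h import *;go(z=.082)"
```

```text
time: 12.75
position: [0.486, 0.0607, 0.0817]
eef_rot: [[0.949, -0.316, 0.001], [-0.316, -0.949, 0.003], [-0.0, -0.003, -1.0]]
wrist_force: [0.0, 1.1, -0.4]
grip_width: 0.314
t 12.75 pos [0.486  0.0607 0.0817] tool d mm [ 0.3  1.2 -0.3] ang -18.4 tz [ 0.001  0.003 -1.   ] F [ 0.   1.1 -0.4] M [ 0.14  0.01 -0.06] g 29.2 q6 0.35
```

```bash
python3 -m handwheel '[{"fingers":93,"translation":[0,0,0],"yaw":0},{"fingers":93,"translation":[0,0,0],"yaw":0},{"fingers":93,"translation":[0,0,0],"yaw":0},{"fingers":93,"translation":[0,0,0],"yaw":0},{"fingers":93,"translation":[0,0,-40],"yaw":0},{"fingers":93,"translation":[0,0,-30],"yaw":0},{"fingers":93,"translation":[-10,-40,-10],"yaw":0},{"fingers":93,"translation":[-30,-50,0],"yaw":0},{"fingers":93,"translation":[-30,-50,0],"yaw":0},{"fingers":93,"translation":[-30,-50,0],"yaw":0}]'
python3 -c "
from h import *;go();import cv2
for n in('side','top'):
  im=robot.get_image(n)[:,:,::-1]; cv2.imwrite(f'pics/{n}3full.png',im);u,v=proj(n,[.486,.06,.05]).astype(int); print(u,v);cv2.imwrite(f'pics/{n}3.png',cv2.resize(im[max(v-35,0):v+35,max(0,u-35):u+35],None,fx=8,fy=8,interpolation=cv2.INTER_CUBIC))
"
```

```text
time: 14.0
position: [0.4516, 0.2751, 0.1655]
eef_rot: [[0.947, -0.321, 0.002], [-0.321, -0.947, 0.003], [0.001, -0.004, -1.0]]
wrist_force: [1.4, -1.1, 0.2]
grip_width: 1.0
t 14.0 pos [0.4516 0.2751 0.1655] tool d mm [101.8 193.2  -0.6] ang -18.7 tz [ 0.002  0.003 -1.   ] F [ 1.4 -1.1  0.2] M [-0.11  0.04 -0.04] g 93.0 q6 0.78
286 198
254 205
```

View pics/side3.png

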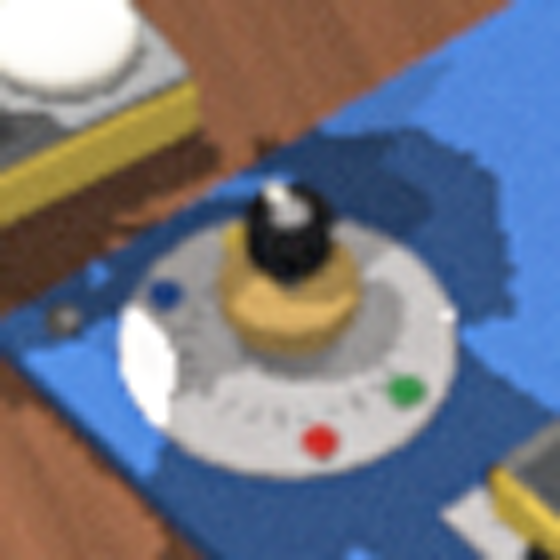

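View pics/top3.png

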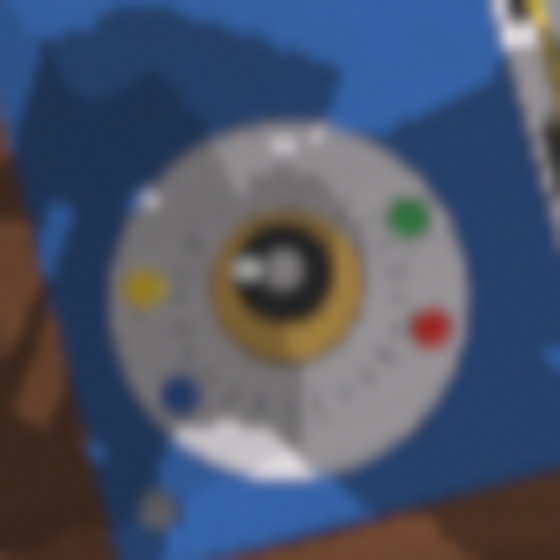

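```bash
cat > line.py <<'E'
from h import *
import cv2
def rect(n,z,k=6):
    im=np.mean([robot.get_image(n).astype(float) for _ in range(k)],0).astype(np.float32)
    g=np.linspace(-.025,.025,101)
    X,Y=np.meshgrid(g,g)   # image: row up = +x, col left = +y
    m=np.array([[proj(n,[.486-Y[i,j],.0596-X[i,j],z]) for j in range(101)] for i in range(101)],np.float32)
    return cv2.remap(im,m[...,0],m[...,1],cv2.INTER_CUBIC)
out=[]
import sys
for n in sys.argv[2:]:
    r=np.clip(rect(n,.0885),0,255); out.append(cv2.resize(r.astype(np.uint8)[:,:,::-1],None,fx=4,fy=4))
    np.save(f"pics/{sys.argv[1]}_{n}.npy",r)
cv2.imwrite(f"pics/{sys.argv[1]}.png",np.hstack(out))
E
python3 line.py l3 top side; python3 -c "from h import *;print(robot.state()['time'])"
```

```text
14.4Traceback (most recent call last):
  File "line.py", line 12, in <module>
    r=np.clip(rect(n,.0885),0,255); out.append(cv2.resize(r.astype(np.uint8)[:,:,::-1],None,fx=4,fy=4))
              ~~~~^^^^^^^^^
  File "line.py", line 7, in rect
    m=np.array([[proj(n,[.486-Y[i,j],.0596-X[i,j],z]) for j in range(101)] for i in range(101)],np.float32)
                 ~~~~^^^^^^^^^^^^^^^^^^^^^^^^^^^^^^^^
  File "h.py", line 8, in proj
    p=robot.camera_params(n);v=p["mtx"]@(p["attitude"].T@(np.asarray(X)-p["position"]));return v[:2]/v[2]
ValueError: time passes only in moves, steps and waits
```

```bash
sed -i '1i import functools' h.py; sed -i 's/robot.camera_params(n)/P(n)/' h.py; sed -i '/^def ray/i @functools.lru_cache\ndef P(n): return robot.camera_params(n)' h.py
python3 line.py l3 top side; python3 -c "from h import *;print(robot.state()['time'])"
```

```text
15.0
```

View pics/l3.png

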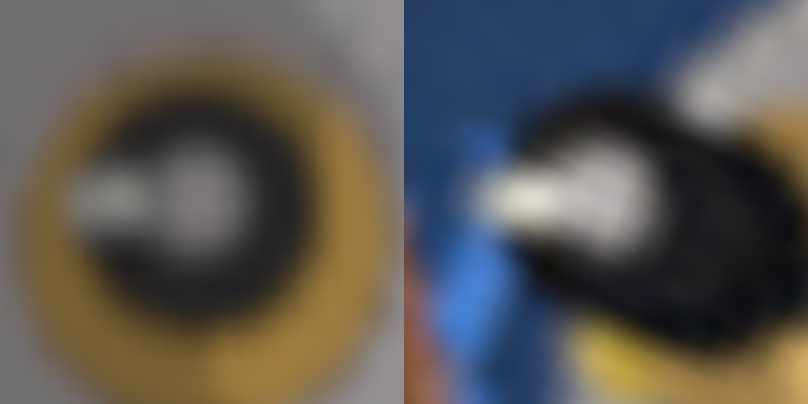

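```bash
cat > meas.py <<'E'
import numpy as np,sys
from scipy.ndimage import map_coordinates
for n in sys.argv[2:]:
    g=np.load(f"pics/{sys.argv[1]}_{n}.npy").min(2)   # white: min channel high
    # ring radius 9.5-13 mm about axis; also try button-centred
    ys,xs=np.mgrid[0:101,0:101]; w=np.clip(g-90,0,None)*(np.hypot(ys-50,xs-50)<10)
    cy,cx=(w*ys).sum()/w.sum(),(w*xs).sum()/w.sum()
    print(n,"button off mm (x,y)",-(cy-50)*.5,-(cx-50)*.5)
    for C,nm in(((50,50),"axis"),((cy,cx),"btn")):
        th=np.radians(np.arange(-70,71,1.)-92);o=[]
        for r in (9,10,11,12,13):
            dx,dy=-np.cos(th),-np.sin(th)
            v=map_coordinates(g,[C[0]-dx*r*2,C[1]-dy*r*2],order=1)
            v=np.clip(v-(v.min()+v.max())/2,0,None);o.append(round((v*th).sum()/v.sum(),3))
        print(nm,o)
E
python3 meas.py l3 top side
```

```text
top button off mm (x,y) 0.14403348486419532 0.4039034514516082
axis [np.float64(-1.602), np.float64(-1.606), np.float64(-1.605), np.float64(-1.597), np.float64(-1.587)]
btn [np.float64(-1.589), np.float64(-1.594), np.float64(-1.59), np.float64(-1.582), np.float64(-1.571)]
side button off mm (x,y) 0.22647540551190914 0.3572592041329621
axis [np.float64(-1.617), np.float64(-1.612), np.float64(-1.608), np.float64(-1.597), np.float64(-1.588)]
btn [np.float64(-1.59), np.float64(-1.589), np.float64(-1.585), np.float64(-1.574), np.float64(-1.568)]
```

```bash
python3 - <<'E'
from h import *
import cv2
D={}
for f,n in(("top0","top"),("top3full","top"),("side0","side"),("side3full","side")):
    im=cv2.imread(f"pics/{f}.png").astype(float)
    u0,v0=proj(n,[.486,.0596,.025])
    hsv=cv2.cvtColor(im.astype(np.uint8),cv2.COLOR_BGR2HSV).astype(float)
    for k,a,h in(('y',-1.9,30),('g',1.9,65),('r',1.1,0),('b',-1.1,110)):
        if n=="side" and k=='y': continue
        t=a+.28;c=proj(n,[.486-.047*np.cos(t),.0596-.047*np.sin(t),.025])
        ys,xs=np.mgrid[0:420,0:560];m=np.hypot(xs-c[0],ys-c[1])<5
        s=hsv[...,1]; w=np.clip(s-110,0,None)*m
        p=((w*xs).sum()/w.sum(),(w*ys).sum()/w.sum());D[f,k]=(n,a,ray(n,p,.0245)[:2])
def res(p):
    # yaw + axis, plus per-camera xy offset for side
    return np.concatenate([p[:2]+(p[3:5] if n=="side" else 0)-.047*np.array([np.cos(p[2]+a),np.sin(p[2]+a)])-o for n,a,o in D.values()])
r=least_squares(res,[.486,.06,.28,0,0]);print(r.x.round(4));print(dict(zip(D,(r.fun.reshape(-1,2)*1000).round(1).tolist())))
for k,(n,a,o) in D.items():
    d=o-r.x[:2]-(r.x[3:5] if n=="side" else 0);print(k,(np.arctan2(-d[1],-d[0])-a).round(3))
E
```

```text
[ 0.4862  0.0599  0.2781 -0.0006  0.0008]
{('top0', 'y'): [0.0, 0.1], ('top0', 'g'): [-0.0, 0.0], ('top0', 'r'): [-0.1, -0.1], ('top0', 'b'): [0.3, 0.0], ('top3full', 'y'): [0.2, -0.0], ('top3full', 'g'): [-0.7, 0.3], ('top3full', 'r'): [0.1, -0.2], ('top3full', 'b'): [0.2, -0.1], ('side0', 'g'): [0.0, 1.1], ('side0', 'r'): [-1.0, 1.2], ('side0', 'b'): [1.1, -2.4], ('side3full', 'g'): [-0.3, 1.1], ('side3full', 'r'): [-0.6, 1.4], ('side3full', 'b'): [0.8, -2.3]}
('top0', 'y') 0.279
('top0', 'g') 0.278
('top0', 'r') 0.28
('top0', 'b') 0.282
('top3full', 'y') 0.281
('top3full', 'g') 0.286
('top3full', 'r') 0.274
('top3full', 'b') 0.279
('side0', 'g') 0.265
('side0', 'r') 0.304
('side0', 'b') 0.261
('side3full', 'g') 0.27
('side3full', 'r') 0.296
('side3full', 'b') 0.258
```

The line in the crop runs from the knob button at (285,268) left to (240,268). That is -1.59 rad against the plug's -1.62, about 1.7° off. I'll go back and tighten the nut.

```bash
python3 -m handwheel '[{"fingers":93,"translation":[25,45,0],"yaw":0},{"fingers":93,"translation":[25,45,0],"yaw":0},{"fingers":93,"translation":[25,45,0],"yaw":0},{"fingers":93,"translation":[22,45,0],"yaw":0},{"fingers":93,"translation":[0,0,0],"yaw":-5},{"fingers":93,"translation":[0,0,0],"yaw":-10},{"fingers":93,"translation":[0,0,0],"yaw":-10},{"fingers":93,"translation":[0,0,0],"yaw":0},{"fingers":93,"translation":[0,0,0],"yaw":0},{"fingers":93,"translation":[0,0,0],"yaw":0}]'
python3 -c "
from h import *;go(.4862,.0599)"
```

```text
time: 16.25
position: [0.4878, 0.0656, 0.1651]
eef_rot: [[0.993, 0.115, 0.004], [0.115, -0.993, 0.003], [0.004, -0.003, -1.0]]
wrist_force: [0.5, -0.3, -0.1]
grip_width: 0.998
t 16.25 pos [0.4878 0.0656 0.1651] tool d mm [-2.3  5.5 -0. ] ang 6.6 tz [ 0.004  0.003 -1.   ] F [ 0.5 -0.3 -0.1] M [-0.06  0.07  0.03] g 92.8 q6 -0.08
```

```bash
python3 -m handwheel '[{"fingers":93,"translation":[-2.3,5.5,0],"yaw":0},{"fingers":93,"translation":[0,0,0],"yaw":0},{"fingers":93,"translation":[0,0,20],"yaw":0},{"fingers":93,"translation":[0,0,20],"yaw":0},{"fingers":93,"translation":[0,0,10],"yaw":0},{"fingers":93,"translation":[0,0,0],"yaw":0},{"fingers":93,"translation":[0,0,0],"yaw":0},{"fingers":93,"translation":[0,0,0],"yaw":0},{"fingers":93,"translation":[0,0,0],"yaw":0},{"fingers":93,"translation":[0,0,0],"yaw":0}]'
python3 -c "
from h import *;go(.4862,.0599,.0518)"
```

```text
time: 17.5
position: [0.4876, 0.0596, 0.1161]
eef_rot: [[0.994, 0.111, 0.008], [0.111, -0.994, 0.003], [0.008, -0.002, -1.0]]
wrist_force: [0.3, -0.6, -1.1]
grip_width: 1.0
t 17.5 pos [0.4876 0.0596 0.1161] tool d mm [-1.9 -0.3 64.2] ang 6.4 tz [ 0.008  0.003 -1.   ] F [ 0.3 -0.6 -1.1] M [-0.08  0.08  0.01] g 93.0 q6 -0.09
```

```bash
python3 -m handwheel '[{"fingers":93,"translation":[-1.9,-0.3,10],"yaw":0},{"fingers":93,"translation":[0,0,15],"yaw":0},{"fingers":93,"translation":[0,0,15],"yaw":0},{"fingers":93,"translation":[0,0,14],"yaw":0},{"fingers":93,"translation":[0,0,8],"yaw":0},{"fingers":93,"translation":[0,0,0],"yaw":0},{"fingers":93,"translation":[0,0,0],"yaw":0},{"fingers":93,"translation":[0,0,0],"yaw":0},{"fingers":93,"translation":[0,0,0],"yaw":0},{"fingers":93,"translation":[0,0,0],"yaw":0}]'
python3 -c "
from h import *;go(.4862,.0599,.0518)"
```

```text
time: 18.75
position: [0.4861, 0.0599, 0.0496]
eef_rot: [[0.994, 0.111, 0.008], [0.111, -0.994, 0.003], [0.008, -0.002, -1.0]]
wrist_force: [0.4, 0.2, -0.2]
grip_width: 1.002
t 18.75 pos [0.4861 0.0599 0.0496] tool d mm [ 0.2 -0.  -2.2] ang 6.4 tz [ 0.008  0.003 -1.   ] F [ 0.4  0.2 -0.2] M [-0.04  0.02  0.  ] g 93.2 q6 -0.09
```

```bash
python3 -m handwheel '[{"fingers":40,"translation":[0,0,-1.5],"yaw":0},{"fingers":40,"translation":[0,0,0],"yaw":0},{"fingers":40,"translation":[0,0,0],"yaw":0},{"fingers":40,"translation":[0,0,0],"yaw":0},{"fingers":40,"translation":[0,0,0],"yaw":0},{"fingers":40,"translation":[0,0,0],"yaw":0},{"fingers":40,"translation":[0,0,0],"yaw":0},{"fingers":40,"translation":[0,0,0],"yaw":0},{"fingers":40,"translation":[0,0,0],"yaw":0},{"fingers":40,"translation":[0,0,0],"yaw":0}]'
python3 -c "
from h import *;go(.4862,.0599,.0518)"
python3 -m handwheel '[{"fingers":40,"translation":[0,0,0],"yaw":7},{"fingers":40,"translation":[0,0,0],"yaw":7},{"fingers":40,"translation":[0,0,0],"yaw":7},{"fingers":40,"translation":[0,0,0],"yaw":7},{"fingers":40,"translation":[0,0,0],"yaw":7},{"fingers":40,"translation":[0,0,0],"yaw":7},{"fingers":40,"translation":[0,0,0],"yaw":4},{"fingers":40,"translation":[0,0,0],"yaw":0},{"fingers":40,"translation":[0,0,0],"yaw":0},{"fingers":40,"translation":[0,0,0],"yaw":0}]'
python3 -c "
from h import *;go(.4862,.0599,.0518)"
```

```text
time: 20.0
position: [0.486, 0.0599, 0.0514]
eef_rot: [[0.994, 0.111, 0.008], [0.111, -0.994, 0.003], [0.009, -0.002, -1.0]]
wrist_force: [-0.7, -0.2, 1.1]
grip_width: 0.511
t 20.0 pos [0.486  0.0599 0.0514] tool d mm [ 0.2 -0.  -0.4] ang 6.4 tz [ 0.008  0.003 -1.   ] F [-0.7 -0.2  1.1] M [-0.04  0.08 -0.03] g 47.5 q6 -0.09
time: 21.25
position: [0.4854, 0.06, 0.0514]
eef_rot: [[0.759, -0.651, 0.008], [-0.652, -0.759, 0.002], [0.004, -0.007, -1.0]]
wrist_force: [-1.0, 0.8, -0.3]
grip_width: 0.507
t 21.25 pos [0.4854 0.06   0.0514] tool d mm [ 0.7 -0.4 -0.4] ang -40.7 tz [ 0.008  0.002 -1.   ] F [-1.   0.8 -0.3] M [-0.28 -0.03 -0.25] g 47.2 q6 0.73
```

```bash
python3 -m handwheel '[{"fingers":40,"translation":[0,0,0],"yaw":4},{"fingers":40,"translation":[0,0,0],"yaw":4},{"fingers":40,"translation":[0,0,0],"yaw":4},{"fingers":40,"translation":[0,0,0],"yaw":4},{"fingers":40,"translation":[0,0,0],"yaw":4},{"fingers":40,"translation":[0,0,0],"yaw":4},{"fingers":40,"translation":[0,0,0],"yaw":4},{"fingers":40,"translation":[0,0,0],"yaw":4},{"fingers":40,"translation":[0,0,0],"yaw":4},{"fingers":40,"translation":[0,0,0],"yaw":4}]'
python3 -c "
from h import *;go(.4862,.0599,.0518)"
```

```text
time: 22.5
position: [0.4852, 0.0605, 0.0519]
eef_rot: [[0.168, -0.986, 0.007], [-0.986, -0.168, -0.002], [0.003, -0.007, -1.0]]
wrist_force: [0.5, 0.5, 3.0]
grip_width: 0.505
t 22.5 pos [0.4852 0.0605 0.0519] tool d mm [ 0.8 -0.8  0.1] ang -80.3 tz [ 0.007 -0.002 -1.   ] F [0.5 0.5 3. ] M [0.17 0.05 0.82] g 46.9 q6 1.43
```

Slip at the hard stop with a 0.82 N m moment, so the nut is tight. I'll release and look.

```bash
python3 -m handwheel '[{"fingers":93,"translation":[0,0,0],"yaw":0},{"fingers":93,"translation":[0,0,0],"yaw":0},{"fingers":93,"translation":[0,0,0],"yaw":0},{"fingers":93,"translation":[0,0,0],"yaw":0},{"fingers":93,"translation":[0,0,-20],"yaw":0},{"fingers":93,"translation":[0,0,-40],"yaw":0},{"fingers":93,"translation":[0,0,-40],"yaw":0},{"fingers":93,"translation":[0,0,-10],"yaw":0},{"fingers":93,"translation":[-50,0,0],"yaw":0},{"fingers":93,"translation":[-50,0,0],"yaw":0}]'
python3 -m handwheel '[{"fingers":93,"translation":[-50,-10,0],"yaw":0},{"fingers":93,"translation":[-50,-10,0],"yaw":0},{"fingers":93,"translation":[-50,-10,0],"yaw":0},{"fingers":93,"translation":[0,0,0],"yaw":0},{"fingers":93,"translation":[0,0,0],"yaw":0},{"fingers":93,"translation":[0,0,0],"yaw":0},{"fingers":93,"translation":[0,0,0],"yaw":0},{"fingers":93,"translation":[0,0,0],"yaw":0},{"fingers":93,"translation":[0,0,0],"yaw":0},{"fingers":93,"translation":[0,0,0],"yaw":0}]'
python3 line.py l4 top side; python3 meas.py l4 top side
python3 -c "
from h import *;go();import cv2
for n in('side','top'):
  im=robot.get_image(n)[:,:,::-1]; cv2.imwrite(f'pics/{n}4full.png',im);u,v=proj(n,[.486,.06,.05]).astype(int);cv2.imwrite(f'pics/{n}4.png',cv2.resize(im[max(v-35,0):v+35,max(0,u-35):u+35],None,fx=8,fy=8,interpolation=cv2.INTER_CUBIC))
"
```

```text
time: 23.75
position: [0.467, 0.1589, 0.1633]
eef_rot: [[0.168, -0.986, 0.005], [-0.986, -0.168, -0.002], [0.002, -0.005, -1.0]]
wrist_force: [0.3, -1.0, -0.3]
grip_width: 0.999
time: 25.0
position: [0.4687, 0.315, 0.1576]
eef_rot: [[0.168, -0.986, -0.001], [-0.986, -0.168, -0.005], [0.005, 0.002, -1.0]]
wrist_force: [0.2, 0.2, 0.2]
grip_width: 0.998
top button off mm (x,y) -0.7405006838044876 -0.17189595053982387
axis [np.float64(-1.58), np.float64(-1.579), np.float64(-1.579), np.float64(-1.578), np.float64(-1.576)]
btn [np.float64(-1.656), np.float64(-1.65), np.float64(-1.644), np.float64(-1.641), np.float64(-1.637)]
side button off mm (x,y) -0.44404686778002045 0.20945371274934388
axis [np.float64(-1.576), np.float64(-1.57), np.float64(-1.57), np.float64(-1.57), np.float64(-1.573)]
btn [np.float64(-1.622), np.float64(-1.614), np.float64(-1.611), np.float64(-1.61), np.float64(-1.61)]
t 25.6 pos [0.4687 0.3151 0.1575] tool d mm [254.9  26.1   1.3] ang -80.3 tz [-0.001 -0.005 -1.   ] F [-0.8  0.2 -0.4] M [0.02 0.15 0.02] g 92.7 q6 1.92
```

View pics/l4.png

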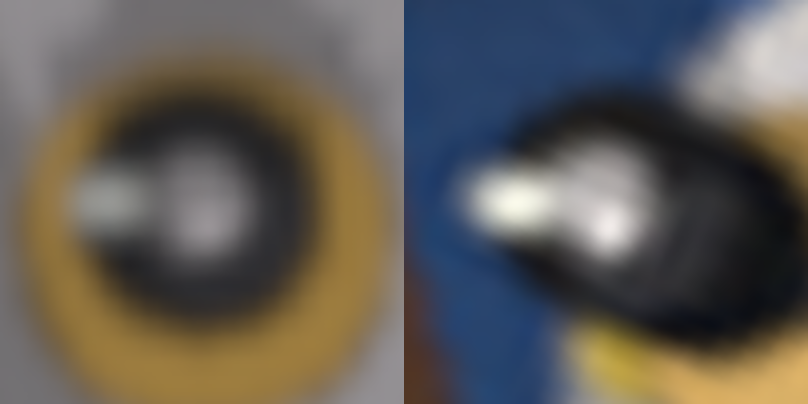

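View pics/top4.png

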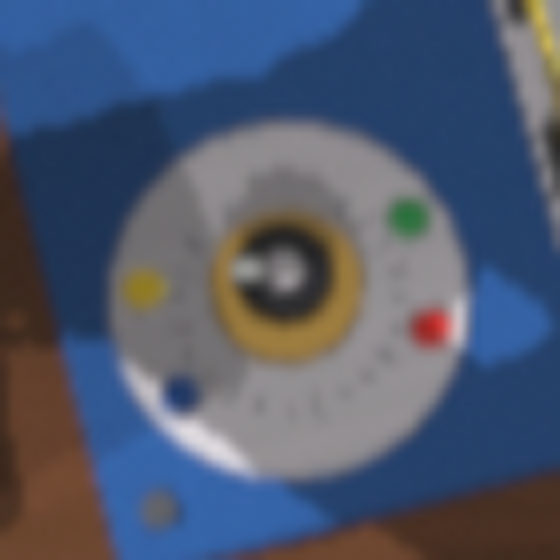

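View pics/side4full.png

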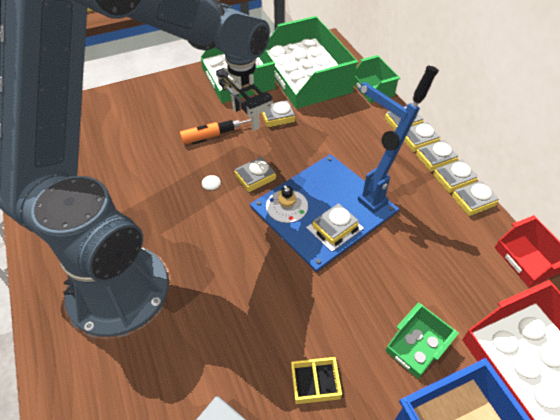

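```bash
python3 - <<'E'
import numpy as np
from scipy.ndimage import map_coordinates
from scipy.optimize import least_squares
def knob(f,arc):
    g=np.load(f"pics/{f}.npy").max(2)
    th=np.radians(arc); rr=np.arange(9,21,.1); pts=[]
    for t in th:  # t: 0=+x(up), CCW -> +y left
        rows=50-2*rr*np.cos(t);cols=50-2*rr*np.sin(t)
        v=map_coordinates(g,[rows,cols],order=1);lo=v[(rr<14)].min();hi=v[(rr<20)].max()
        i=np.argmax((v>(lo+hi)/2)&(rr>rr[np.argmin(v[:60])]));pts.append((rr[i]*np.cos(t),rr[i]*np.sin(t)))
    p=np.array(pts)
    r=least_squares(lambda q:np.hypot(p[:,0]-q[0],p[:,1]-q[1])-q[2],[0,0,15],loss='soft_l1',f_scale=.3)
    r2=least_squares(lambda q:np.hypot(p[:,0]-q[0],p[:,1]-q[1])-15,[0,0],loss='soft_l1',f_scale=.3)
    return r.x.round(2),r2.x.round(2)
for f in("l3_top","l4_top"):
    a=np.r_[np.arange(-100,65,5)]
    print(f,*knob(f,a))
for f in("l3_top","l4_top","l3_side","l4_side"):
    g=np.load(f"pics/{f}.npy").min(2)
    o=[]
    for y in np.arange(9,15,1.): # profile across line at fixed +y
        x=np.arange(-5,5.01,.1);v=map_coordinates(g,[50-2*x,np.full_like(x,50-2*y)],order=1)
        v=np.clip(v-(v.min()+v.max())/2,0,None);o.append(((v*x).sum()/v.sum()).round(2))
    print(f,"line x at y=9..14:",o)
E
```

```text
l3_top [-1.1   0.51 15.31] [-0.74  0.37]
l4_top [-1.28  0.54 15.49] [-0.7   0.31]
l3_top line x at y=9..14: [np.float64(0.32), np.float64(0.38), np.float64(0.35), np.float64(0.28), np.float64(0.16), np.float64(0.07)]
l4_top line x at y=9..14: [np.float64(0.09), np.float64(0.1), np.float64(0.1), np.float64(0.1), np.float64(0.07), np.float64(0.04)]
l3_side line x at y=9..14: [np.float64(0.39), np.float64(0.41), np.float64(0.38), np.float64(0.27), np.float64(0.19), np.float64(0.15)]
l4_side line x at y=9..14: [np.float64(0.01), np.float64(-0.02), np.float64(-0.02), np.float64(-0.0), np.float64(0.04), np.float64(0.07)]
```

```bash
python3 - <<'E'
from h import *
import cv2
from scipy.ndimage import map_coordinates
for n in("top","side"):
    im=cv2.imread(f"pics/{n}0.png").astype(np.float32)
    g=im.min(2)
    for x in np.arange(-14,-6,1.):
        y=np.arange(-6,4.01,.1)
        uv=np.array([proj(n,[.486+x/1e3,.0596+t/1e3,.0885]) for t in y])
        v=map_coordinates(g,[uv[:,1],uv[:,0]],order=1);w=np.clip(v-(v.min()+v.max())/2,0,None)
        yc=(w*y).sum()/w.sum();print(n,x,"y",yc.round(2),"max",v.max(),"ang c0",np.arctan2(-yc,-x).round(3),"c.35,-.7",np.arctan2(-(yc-.35),-(x+.7)).round(3))
E
```

```text
top -14.0 y -2.97 max 198.90343 ang c0 0.209 c.35,-.7 0.245
top -13.0 y -2.8 max 205.88565 ang c0 0.212 c.35,-.7 0.251
top -12.0 y -2.62 max 213.1447 ang c0 0.215 c.35,-.7 0.257
top -11.0 y -2.47 max 212.95291 ang c0 0.221 c.35,-.7 0.267
top -10.0 y -2.3 max 210.18127 ang c0 0.226 c.35,-.7 0.278
top -9.0 y -2.13 max 205.51381 ang c0 0.233 c.35,-.7 0.291
top -8.0 y -1.91 max 194.6388 ang c0 0.234 c.35,-.7 0.3
top -7.0 y -1.64 max 183.63817 ang c0 0.231 c.35,-.7 0.307
side -14.0 y -3.32 max 239.06854 ang c0 0.233 c.35,-.7 0.269
side -13.0 y -3.22 max 249.87856 ang c0 0.243 c.35,-.7 0.282
side -12.0 y -2.93 max 254.96011 ang c0 0.24 c.35,-.7 0.283
side -11.0 y -2.62 max 254.99295 ang c0 0.234 c.35,-.7 0.281
side -10.0 y -2.34 max 254.66646 ang c0 0.23 c.35,-.7 0.282
side -9.0 y -1.95 max 254.74255 ang c0 0.213 c.35,-.7 0.27
side -8.0 y -1.64 max 254.94469 ang c0 0.202 c.35,-.7 0.266
side -7.0 y -1.56 max 254.7552 ang c0 0.22 c.35,-.7 0.295
```

The line reads -1.575 to -1.64 rad against the plug's -1.62, depending on where I take the knob's centre. The side view shows the lamps, bins and driver unmoved, and the arm is clear of everything. I'm handing in.

```bash
python3 -c "
from cell import robot
print(robot.job_done(), robot.state()['time'])"
```

```text
the job is handed in; nothing more can be done
the job is handed in; nothing more can be done
```

The press is set for the yellow lamps, and I handed the job in after about 26 s. I slackened the lock nut about 57°, turned the knob about 104° clockwise until its white line pointed at the yellow plug, then tightened the nut to its hard stop.

- **Lock nut:** I turned the gripper about 30° further than the slackening angle. The fingers ended up slipping on the nut at 0.82 N m, well above the 0.4 N m it needs.
- **White line:** after tightening, it reads between -1.57 and -1.64 rad in world axes, and the yellow plug is at -1.62. The two measurements disagree slightly, depending on where I take the knob's centre. The turn measured by the robot gives about -1.57. So the line could be up to about 3° off, but the plug covers about ±8.5° of the dial, so the line still points at it. I did not redo the setting to close this gap.
- **Surroundings:** the last pictures show nothing moved among the lamps, bins, driver and dome. The arm was clear and touching nothing. The forces I read after each move stayed around 3 N or less.

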